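# Bolt the sprung bin flap shut

### The arm

A 7-joint arm with a two-finger parallel gripper is mounted at the origin on the work surface. World frame = base frame: x ahead of the robot, y to its left, z up, the work surface at z = 0. Lengths are in m, angles in rad, forces in N, time in s.
With the tool pointing down it reaches from about 0.4 to 0.875 m from the base axis. Payload 6.5 kg.
Tool frame: the origin (TCP) lies at the very end of the fingers, on their centre line; the grasp point (between the pads) lies 19 mm behind it (grip_depth is the z of the grasp point in the tool frame, in m); z points along the fingers, y is the line along which they close (so a half turn about z gives the same grasp; the last joint's range is limited). The gripper opens to 88 mm and grips with 3 to 60 N. Pads are 18 mm wide; open, the fingers measure 123 mm over their backs; the gripper's body (75 mm by 187 mm) begins 45 mm behind the grasp point.
Start: joints at [-1.354, 0.536, -0.004, 1.538, 0.003, 1.067, -0.071], TCP at [0.181, 0.624, 0.239] pointing down, gripper open.
Joint ranges: [-2.7, 2.7], [-0.37, 2.16], [-1.27, 1.26], [0.24, 2.4], [-1.31, 4.45], [0.19, 1.91], [-2.76, 2.76]. Speed limits (rad/s): [2.39, 2.39, 3.14, 3.14, 3.14, 3.14, 3.14].

### API

Orientations are given as [roll, pitch, yaw] about the fixed x, y, z axes, in that order (R = Rz(yaw) Ry(pitch) Rx(roll)).
In Python, from cell import * gives the robot as it stands. The module is installed in compiled form; this text tells all that it offers.
- The arm moves only by the shell command python3 -m jog 'ROWS' [OPENING] [FORCE]. ROWS is JSON, a list of rows, each an object of numbers: "dx", "dy", "dz": the shift along the tool's x, y, z in mm; "yaw": the turn about the tool's z in rad. A call has exactly 10 rows; each row shifts and turns the commanded pose from where the row before left it, along the tool's axes as they then stand; what a row does not reach is not made up. A row lasts 1/12 s, in which the tool goes at most 41.7 mm and 7.16 degrees, less where a joint would pass 70% of its speed; a pose out of reach is approached as far as the arm can. A call is refused whole if a number of a shift passes 41.7 or a number of a turn 0.125, either way. A call with a gripper value outside its range is refused whole. OPENING is the finger opening in mm, from 0 to 88.1, set as the call begins (- or left out, the last holds). The fingers move at their own pace and stop on an object; FORCE is the grip in N (left out, the last holds). Time passes only in rows, so rows that do not move let the fingers close, or fill a call up. It gives the time, the measured TCP pose, the force, the opening and the grip force at its end, in the units of the state.
- state(): the state, without advancing time (a new reading comes with each control period).
- get_image(name): name is "scene" or "top"; returns a dict with "color" (420x560x3 uint8, red, green, blue), "fx", "fy", "cx", "cy" (pixels), "R" (3x3) and "t" (3): a world point X has camera coordinates R X + t. Camera axes: x right, y down, z forward; pixel columns grow to the right and rows downward; lengths in m; the calibration is good to about 2 mm. A picture is of the moment at which its call begins. There is no depth.
- close_job(): hands the job in; it is judged then, once.
The state is a dict: "time": time; "q": joint angles; "dq": joint speeds; "effort": joint torques, N m; "ee_pos": TCP position; "tool_rot": TCP orientation; "wrist_force": force on the tool from outside, world axes, zero at the start; "torque": the same for the moment, N m; "width": opening from 0.0 (shut) to 1.0 (fully open); "grip_force": force on a finger pad.
Only numpy, scipy, OpenCV 4.12 (cv2) and the standard library are available. Lean on these libraries where they do the work, as an engineer would, in place of code of your own. Each camera call takes 0.05 s, during which the arm holds its last target. There are 200 camera calls.

### The job

Close the parts bin on the counter: gently press its sprung flap down until it lies level on the rim, and while you keep it down push the sliding bolt by its knob fully home under the keeper strap, then let go so that the bolt holds the flap level. Press only as hard as the spring needs, do not force anything, and leave the things lying around the bin where they are.

Things in the scene. Friction and masses are not known exactly. Their poses are not given: they have to be found in the camera images.
- bin: the wooden parts bin, fixed to the counter, 200 x 200 mm, hinge at its +x side, keeper on its +y side; origin at the centre of its underside, z up. Its top is a collar screwed on at a height that differs each time and is not measured: rim 70 to 82 mm above the counter; flap, hinge, bolt and keeper go up with it. The robot's force on bin, flap and bolt must stay below 25 N
- flap (a joint): angle of the aluminium flap (196 x 192 x 4 mm) above level, rad; 0 level (its top is 4 mm above the rim), 0.48 fully up (held by its spring). Hinge along the bin's y at bin x +95 mm, 2 mm above the rim; free edge at x -103. Pushed down at x -45 the spring takes 3 to 6 N at first, 7 to 10 N near level; then a hard stop, felt as a sudden rise in force. Bare plate at x -60 to +60, y -95 to +5
- bolt (a joint): travel of the sliding bolt on the flap along the bin's +y, m; 0 drawn back, 0.028 home at its end stop; at the start 0 to 0.005; takes about 2.5 N, stays where left. Its knob is an upright post 10 mm across with a 16 mm cap, top 36 mm above the plate, at bin x -45, y +15 mm (+ travel) when level. An arm 11 mm high joins it to the 8 mm square rod at x -80, in guides 18 mm high.
- keeper_foot (a point): a point on the fixed tray's bottom plane, straight below the keeper (bin x -80, y +107, z 0 mm). The keeper is a steel strap bridge 14 mm wide along y, top 22 mm above the rim; the rod enters it at 10 mm of travel and passes under it with 1.7 mm to spare. With the flap not fully down the rod's end strikes the strap; pushed out too early, the rod lands on top of it
- tbolt: zinc T-bolt lying loose on the counter, head 34 mm, shank 60 mm, beside the bin; origin at the head, 2 mm below its underside; leave it alone
- carton: small cardboard box of screws, 60 x 45 x 50 mm, loose beside the bin; origin under its centre; leave it alone
- scoop: yellow plastic scoop, 90 x 60 x 35 mm with an 80 mm handle along its -x, loose beside the bin; origin under the middle of its pan; leave it alone

How it is judged:
By the outcome, as a careful person would: the job done as asked, in the order asked, and still so for the second after the job is handed in, with the robot touching nothing.
It also fails if it takes over 72 s, if anything falls off the work surface, if the arm or the gripper's body presses on something with over 40 N, if the wrist force passes 120 N, or if a joint passes its speed limit or range.

## Working session

There is one attempt and no reset: what is moved stays moved. The work goes in short steps, Python scripts to look and compute and a shell command to move; the robot and the scene stay as the last step left them, time stands still between calls to the robot, and variables do not carry over. Pictures are saved under pics/ and viewed, at most 10 in all, crops included, and the job is handed in when it is done.

```bash
mkdir -p pics; python3 - <<'E'
from cell import *
import cv2,numpy as np
s=state();print(s)
for n in("scene","top"):
    i=get_image(n);cv2.imwrite(f"pics/{n}0.png",i["color"][:,:,::-1]);np.savez(f"{n}0.npz",**i)
    print(n,i["fx"],i["fy"],i["cx"],i["cy"],np.round(i["R"],4).tolist(),np.round(i["t"],4).tolist())
E
```

```text
{'time': 0.0, 'q': array([-1.35416986,  0.5371873 , -0.00446599,  1.53885694,  0.00264178,
        1.06732385, -0.07120436]), 'dq': array([ 0.00168334, -0.00088747, -0.00096816,  0.00022895,  0.00069522,
       -0.0007553 ,  0.00147816]), 'effort': array([ 1.53771061e-04, -5.70992553e+01,  9.90423784e-01, -2.51597965e+01,
       -5.63373591e-02,  1.79587409e-02,  1.27457424e-04]), 'ee_pos': array([0.18123499, 0.62357517, 0.23783146]), 'tool_rot': array([-3.13982941e+00,  1.52201774e-04,  2.85887758e+00]), 'wrist_force': array([ 0.32177339,  0.62279068, -1.1297014 ]), 'torque': array([ 0.00590548, -0.03105618,  0.00665688]), 'grip_force': 0.0, 'width': 0.995427356032542}
scene 399.86352006160047 399.86352006160047 285.8900342645646 203.94033656812516 [[0.1152, 0.9933, 0.001], [0.7544, -0.0868, -0.6506], [-0.6462, 0.0757, -0.7594]] [-0.1047, -0.4106, 1.2361]
top 416.77238534780054 416.77238534780054 275.3216664312769 214.97233015184062 [[0.0291, -0.9994, 0.0163], [-0.9978, -0.03, -0.0586], [0.059, -0.0146, -0.9982]] [0.0313, 0.6079, 0.7889]
```

View pics/scene0.png

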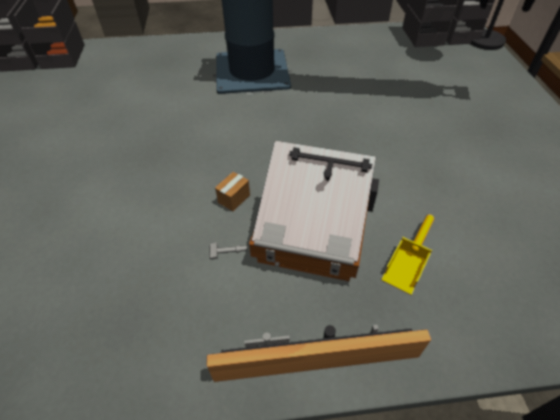

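View pics/top0.png

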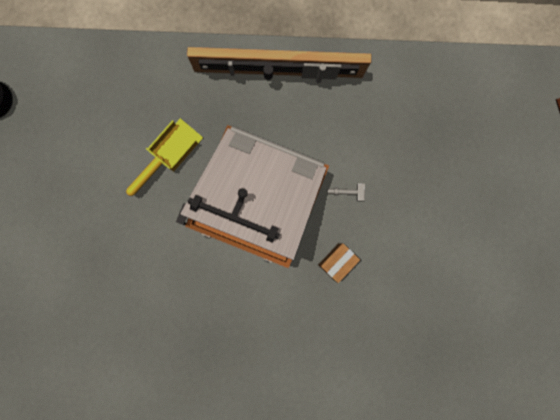

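The scene view shows the bin around (315,205), with the hinge side nearest the camera and the knob at (328,172). In the top view the bin is around (257,195), turned about -0.4 rad, with the knob at (243,193). The carton, T-bolt and scoop are clear of it. I'll zoom in to read off features.

```bash
python3 - <<'E'
import cv2
a=cv2.imread("pics/top0.png")[115:275,170:340];cv2.imwrite("pics/topc.png",cv2.convertScaleAbs(cv2.resize(a,None,fx=3.7,fy=3.7,interpolation=cv2.INTER_CUBIC),alpha=1.6))
a=cv2.imread("pics/scene0.png")[135:285,240:400];cv2.imwrite("pics/scenec.png",cv2.convertScaleAbs(cv2.resize(a,None,fx=4,fy=4,interpolation=cv2.INTER_CUBIC),alpha=1.6))
E
```

```text
(no output)
```

View pics/topc.png

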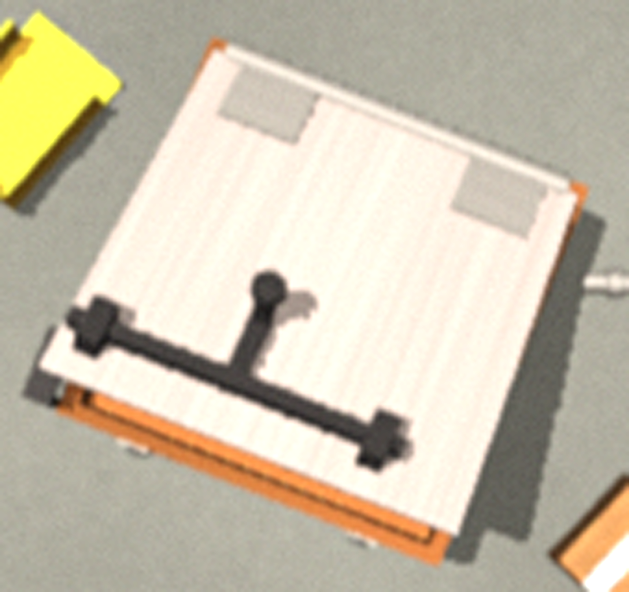

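View pics/scenec.png

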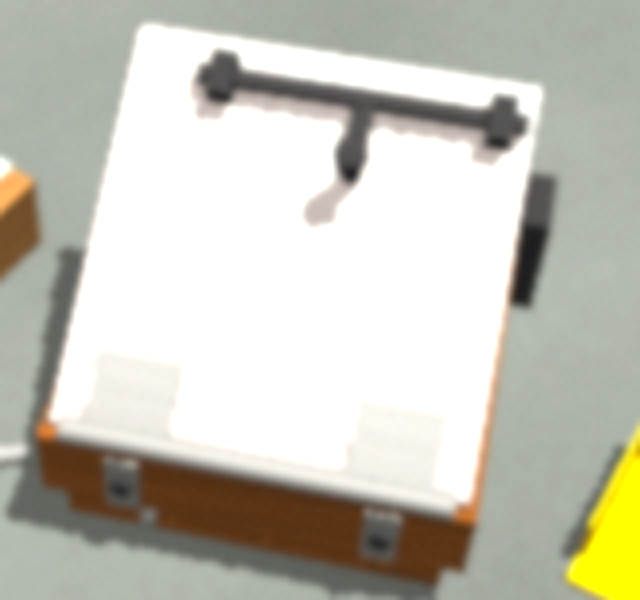

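Both crops show the rim corners on the hinge side, the flap's free-edge corners and the knob cap. The rim corners are at top (213,42) and (585,187), and scene (472,517) and (40,428). The cap is at top (269,290). I'll solve the bin pose from these points.

```bash
cat > h.py <<'E'
import numpy as np
from scipy.optimize import least_squares
C={n:np.load(n+"0.npz") for n in("top","scene")}
def proj(n,X):
    c=C[n];p=c["R"]@X+c["t"];return np.array([c["fx"]*p[0]/p[2]+c["cx"],c["fy"]*p[1]/p[2]+c["cy"]])
def crop(n,u,v): return np.array([170+(u+.5)/3.7-.5,115+(v+.5)/3.7-.5]) if n=="top" else np.array([240+(u+.5)/4-.5,135+(v+.5)/4-.5])
def W(p,b): c,s=np.cos(p[2]),np.sin(p[2]);return np.array([p[0]+c*b[0]-s*b[1],p[1]+s*b[0]+c*b[1],b[2]])
def flap(l,y,up,a,h): # l from hinge toward free edge, up from hinge axis plane
    return np.array([.095-l*np.cos(a)+up*np.sin(a),y,h+.002+l*np.sin(a)+up*np.cos(a)])
def binp(k,p):
    h,a,s=p[3],p[4],p[5]
    return {"h+":np.array([.1,.1,h]),"h-":np.array([.1,-.1,h]),"f-":np.array([-.1,-.1,h]),
     "e+":flap(.198,.096,.002,a,h),"e-":flap(.198,-.096,.002,a,h),"k":flap(.14,.015+s,.038,a,h)}[k]
obs=[("top","h+",213,42),("top","h-",585,187),("top","f-",440,563),("top","e+",38,368),("top","e-",458,535),("top","k",269,290),
("scene","h+",472,517),("scene","h-",40,428),("scene","e+",543,88),("scene","e-",140,25),("scene","k",350,155)]
E
python3 - <<'E'
from h import *
f=lambda p:np.concatenate([(proj(n,W(p,binp(k,p)))-crop(n,u,v)) for n,k,u,v in obs])
r=least_squares(f,[.6,0,-.4,.076,.48,.002],loss="soft_l1")
p=r.x;print(np.round(p,4))
for o,e in zip(obs,f(p).reshape(-1,2)):print(o[:2],np.round(e,2))
np.save("p.npy",p)
print("knob level",W(p,[-.045,.015+p[5],p[3]+.04]),"knob now",W(p,binp("k",p)),"plate -45,-45 lvl",W(p,[-.045,-.045,p[3]+.004]))
E
```

```text
[ 0.6367  0.0843 -0.348   0.0715  0.4772  0.0022]
('top', 'h+') [-0.91 -0.74]
('top', 'h-') [0.52 0.36]
('top', 'f-') [-0.51  1.44]
('top', 'e+') [-0.31  0.33]
('top', 'e-') [-0.24  0.29]
('top', 'k') [-0.26 -0.55]
('scene', 'h+') [0.78 1.52]
('scene', 'h-') [-1.04  1.96]
('scene', 'e+') [-0.81 -0.14]
('scene', 'e-') [-0.42 -0.14]
('scene', 'k') [-0.42 -0.58]
knob level [0.60026563 0.11588262 0.11149693] knob now [0.63138011 0.10459659 0.17155807] plate -45,-45 lvl [0.57903937 0.0573639  0.07549693]
```

```bash
cat > go.py <<'E'
from cell import *
from h import *
import sys
p=np.load("p.npy")
def where():
    s=state();e=s["ee_pos"];d=e[:2]-p[:2];c,sn=np.cos(p[2]),np.sin(p[2])
    f=s["wrist_force"]
    print("t %.2f bin x %.1f y %.1f z %.1f mm | yaw err(tool) %.4f tilt %s | F bin x %.2f y %.2f z %.2f w %.3f"%(s["time"],1e3*(c*d[0]+sn*d[1]),1e3*(-sn*d[0]+c*d[1]),1e3*e[2],s["tool_rot"][2]-(p[2]+np.pi),np.round(s["tool_rot"][:2],3),c*f[0]+sn*f[1],-sn*f[0]+c*f[1],f[2],s["width"]))
where()
E
python3 go.py
```

```text
t 0.10 bin x -612.0 y 351.7 z 237.9 mm | yaw err(tool) 0.0652 tilt [-3.14  0.  ] | F bin x 0.75 y -0.17 z 0.31 w 0.999
```

```bash
python3 -m jog '[{"yaw":0.065,"dx":-10,"dy":-6},{"dx":-28,"dy":-18.5},{"dx":-28,"dy":-18.5},{"dx":-28,"dy":-18.5},{"dx":-28,"dy":-18.5},{"dx":-28,"dy":-18.5},{"dx":-28,"dy":-18.5},{"dx":-28,"dy":-18.5},{"dx":-28,"dy":-18.5},{"dx":-28,"dy":-18.5}]' 0 20; python3 go.py
```

```text
t 0.10 bin x -612.0 y 351.7 z 237.9 mm | yaw err(tool) 0.0652 tilt [-3.14  0.  ] | F bin x 0.75 y -0.17 z 0.31 w 0.999invalid input
```

```bash
python3 -m jog '[{"dx":-10,"dy":-6,"dz":0,"yaw":0.065},{"dx":-28,"dy":-18.5,"dz":0,"yaw":0},{"dx":-28,"dy":-18.5,"dz":0,"yaw":0},{"dx":-28,"dy":-18.5,"dz":0,"yaw":0},{"dx":-28,"dy":-18.5,"dz":0,"yaw":0},{"dx":-28,"dy":-18.5,"dz":0,"yaw":0},{"dx":-28,"dy":-18.5,"dz":0,"yaw":0},{"dx":-28,"dy":-18.5,"dz":0,"yaw":0},{"dx":-28,"dy":-18.5,"dz":0,"yaw":0},{"dx":-28,"dy":-18.5,"dz":0,"yaw":0}]' 0 20; python3 go.py
```

```text
time: 0.93
ee_pos: [0.3701, 0.3715, 0.2385]
tool_rot: [-3.141, -0.0, 2.794]
wrist_force: [0.2, -0.0, 0.2]
width: 0.266
grip_force: 0.0
t 0.93 bin x -348.6 y 179.1 z 238.5 mm | yaw err(tool) 0.0002 tilt [-3.141 -0.   ] | F bin x 0.21 y 0.03 z 0.21 w 0.266
```

```bash
python3 -m jog '[{"dx":-30.4,"dy":-19.9,"dz":0,"yaw":0},{"dx":-30.4,"dy":-19.9,"dz":0,"yaw":0},{"dx":-30.4,"dy":-19.9,"dz":0,"yaw":0},{"dx":-30.4,"dy":-19.9,"dz":0,"yaw":0},{"dx":-30.4,"dy":-19.9,"dz":0,"yaw":0},{"dx":-30.4,"dy":-19.9,"dz":0,"yaw":0},{"dx":-30.4,"dy":-19.9,"dz":0,"yaw":0},{"dx":-30.4,"dy":-19.9,"dz":0,"yaw":0},{"dx":-30.4,"dy":-19.9,"dz":0,"yaw":0},{"dx":-30,"dy":-19.9,"dz":0,"yaw":0}]' 0 20; python3 go.py
```

```text
time: 1.77
ee_pos: [0.5877, 0.081, 0.2385]
tool_rot: [-3.141, -0.0, 2.794]
wrist_force: [0.2, 0.5, 0.4]
width: 0.006
grip_force: 0.0
t 1.77 bin x -44.9 y -19.8 z 238.5 mm | yaw err(tool) 0.0003 tilt [-3.141 -0.   ] | F bin x 0.01 y 0.55 z 0.36 w 0.006
```

```bash
python3 -m jog '[{"dx":0,"dy":0,"dz":10,"yaw":0},{"dx":0,"dy":0,"dz":10,"yaw":0},{"dx":0,"dy":0,"dz":10,"yaw":0},{"dx":0,"dy":0,"dz":10,"yaw":0},{"dx":0,"dy":0,"dz":10,"yaw":0},{"dx":0,"dy":0,"dz":6,"yaw":0},{"dx":0,"dy":0,"dz":4,"yaw":0},{"dx":0,"dy":0,"dz":3,"yaw":0},{"dx":0,"dy":0,"dz":3,"yaw":0},{"dx":0,"dy":0,"dz":2,"yaw":0}]' 0 20; python3 go.py
python3 -m jog '[{"dx":0,"dy":0,"dz":2,"yaw":0},{"dx":0,"dy":0,"dz":2,"yaw":0},{"dx":0,"dy":0,"dz":2,"yaw":0},{"dx":0,"dy":0,"dz":2,"yaw":0},{"dx":0,"dy":0,"dz":2,"yaw":0},{"dx":0,"dy":0,"dz":2,"yaw":0},{"dx":0,"dy":0,"dz":2,"yaw":0},{"dx":0,"dy":0,"dz":2,"yaw":0},{"dx":0,"dy":0,"dz":2,"yaw":0},{"dx":0,"dy":0,"dz":2,"yaw":0}]' 0 20; python3 go.py
```

```text
time: 2.6
ee_pos: [0.5872, 0.0828, 0.1707]
tool_rot: [3.141, 0.0, 2.794]
wrist_force: [0.1, -0.5, 0.8]
width: 0.006
grip_force: 0.3
t 2.60 bin x -46.0 y -18.3 z 170.7 mm | yaw err(tool) 0.0003 tilt [3.141 0.   ] | F bin x 0.31 y -0.45 z 0.79 w 0.006
time: 3.43
ee_pos: [0.5882, 0.0821, 0.1508]
tool_rot: [3.141, 0.002, 2.793]
wrist_force: [2.8, -0.6, 3.3]
width: 0.006
grip_force: 1.7
t 3.43 bin x -44.8 y -18.6 z 150.8 mm | yaw err(tool) -0.0003 tilt [3.141e+00 2.000e-03] | F bin x 2.80 y 0.35 z 3.29 w 0.006
```

```bash
python3 -m jog '[{"dx":0,"dy":0,"dz":3,"yaw":0},{"dx":0,"dy":0,"dz":3,"yaw":0},{"dx":0,"dy":0,"dz":3,"yaw":0},{"dx":0,"dy":0,"dz":3,"yaw":0},{"dx":0,"dy":0,"dz":3,"yaw":0},{"dx":0,"dy":0,"dz":3,"yaw":0},{"dx":0,"dy":0,"dz":3,"yaw":0},{"dx":0,"dy":0,"dz":3,"yaw":0},{"dx":0,"dy":0,"dz":3,"yaw":0},{"dx":0,"dy":0,"dz":3,"yaw":0}]' 0 20; python3 go.py
```

```text
time: 4.27
ee_pos: [0.5861, 0.0832, 0.1202]
tool_rot: [-3.141, -0.002, 2.794]
wrist_force: [-2.2, 0.4, 6.2]
width: 0.007
grip_force: 2.6
t 4.27 bin x -47.2 y -18.3 z 120.2 mm | yaw err(tool) 0.0007 tilt [-3.141e+00 -2.000e-03] | F bin x -2.23 y -0.43 z 6.21 w 0.007
```

```bash
python3 -m jog '[{"dx":0,"dy":0,"dz":3,"yaw":0},{"dx":0,"dy":0,"dz":3,"yaw":0},{"dx":0,"dy":0,"dz":3,"yaw":0},{"dx":0,"dy":0,"dz":3,"yaw":0},{"dx":0,"dy":0,"dz":3,"yaw":0},{"dx":0,"dy":0,"dz":2,"yaw":0},{"dx":0,"dy":0,"dz":2,"yaw":0},{"dx":0,"dy":0,"dz":2,"yaw":0},{"dx":0,"dy":0,"dz":2,"yaw":0},{"dx":0,"dy":0,"dz":2,"yaw":0}]' 0 20; python3 go.py
```

```text
time: 5.1
ee_pos: [0.5853, 0.0836, 0.0952]
tool_rot: [-3.141, -0.004, 2.795]
wrist_force: [-3.8, 2.0, 6.8]
width: 0.003
grip_force: 3.3
t 5.10 bin x -48.1 y -18.2 z 95.2 mm | yaw err(tool) 0.0010 tilt [-3.141 -0.004] | F bin x -4.23 y 0.55 z 6.79 w 0.003
```

```bash
python3 -m jog '[{"dx":0,"dy":0,"dz":1,"yaw":0},{"dx":0,"dy":0,"dz":1,"yaw":0},{"dx":0,"dy":0,"dz":1,"yaw":0},{"dx":0,"dy":0,"dz":1,"yaw":0},{"dx":0,"dy":0,"dz":1,"yaw":0},{"dx":0,"dy":0,"dz":1,"yaw":0},{"dx":0,"dy":0,"dz":1,"yaw":0},{"dx":0,"dy":0,"dz":1,"yaw":0},{"dx":0,"dy":0,"dz":1,"yaw":0},{"dx":0,"dy":0,"dz":1,"yaw":0}]' 0 20; python3 go.py
```

```text
time: 5.93
ee_pos: [0.5846, 0.0838, 0.085]
tool_rot: [-3.141, -0.005, 2.795]
wrist_force: [-5.1, 1.7, 7.5]
width: 0.004
grip_force: 3.5
t 5.93 bin x -48.7 y -18.3 z 85.0 mm | yaw err(tool) 0.0012 tilt [-3.141 -0.005] | F bin x -5.41 y -0.11 z 7.50 w 0.004
```

```bash
python3 -m jog '[{"dx":0,"dy":0,"dz":0.5,"yaw":0},{"dx":0,"dy":0,"dz":0.5,"yaw":0},{"dx":0,"dy":0,"dz":0.5,"yaw":0},{"dx":0,"dy":0,"dz":0.5,"yaw":0},{"dx":0,"dy":0,"dz":0.5,"yaw":0},{"dx":0,"dy":0,"dz":0.5,"yaw":0},{"dx":0,"dy":0,"dz":0.5,"yaw":0},{"dx":0,"dy":0,"dz":0.5,"yaw":0},{"dx":0,"dy":0,"dz":0,"yaw":0},{"dx":0,"dy":0,"dz":0,"yaw":0}]' 0 20; python3 go.py
```

```text
time: 6.77
ee_pos: [0.5844, 0.0839, 0.081]
tool_rot: [-3.141, -0.005, 2.795]
wrist_force: [-4.5, 2.7, 7.3]
width: 0.007
grip_force: 3.7
t 6.77 bin x -49.0 y -18.3 z 81.0 mm | yaw err(tool) 0.0013 tilt [-3.141 -0.005] | F bin x -5.19 y 0.96 z 7.33 w 0.007
```

```bash
python3 -m jog '[{"dx":0,"dy":0,"dz":0.4,"yaw":0},{"dx":0,"dy":0,"dz":0.4,"yaw":0},{"dx":0,"dy":0,"dz":0.4,"yaw":0},{"dx":0,"dy":0,"dz":0.4,"yaw":0},{"dx":0,"dy":0,"dz":0.4,"yaw":0},{"dx":0,"dy":0,"dz":0.4,"yaw":0},{"dx":0,"dy":0,"dz":0.4,"yaw":0},{"dx":0,"dy":0,"dz":0.2,"yaw":0},{"dx":0,"dy":0,"dz":0,"yaw":0},{"dx":0,"dy":0,"dz":0,"yaw":0}]' 0 20; python3 go.py
```

```text
time: 7.6
ee_pos: [0.5844, 0.0839, 0.078]
tool_rot: [-3.141, -0.005, 2.795]
wrist_force: [-6.5, 1.7, 8.8]
width: 0.004
grip_force: 4.0
t 7.60 bin x -49.0 y -18.3 z 78.0 mm | yaw err(tool) 0.0013 tilt [-3.141 -0.005] | F bin x -6.68 y -0.62 z 8.75 w 0.004
```

```bash
python3 -m jog '[{"dx":1,"dy":0,"dz":0.2,"yaw":0},{"dx":1,"dy":0,"dz":0.2,"yaw":0},{"dx":1,"dy":0,"dz":0.2,"yaw":0},{"dx":0,"dy":0,"dz":0.2,"yaw":0},{"dx":0,"dy":0,"dz":0.2,"yaw":0},{"dx":0,"dy":0,"dz":0.2,"yaw":0},{"dx":0,"dy":0,"dz":0.2,"yaw":0},{"dx":0,"dy":0,"dz":0.1,"yaw":0},{"dx":0,"dy":0,"dz":0,"yaw":0},{"dx":0,"dy":0,"dz":0,"yaw":0}]' 0 20; python3 go.py
```

```text
time: 8.43
ee_pos: [0.5843, 0.0839, 0.0775]
tool_rot: [3.141, 0.0, 2.794]
wrist_force: [-0.7, -0.4, 8.2]
width: 0.006
grip_force: 3.9
t 8.43 bin x -49.1 y -18.3 z 77.5 mm | yaw err(tool) 0.0004 tilt [3.141 0.   ] | F bin x -0.54 y -0.61 z 8.23 w 0.006
```

```bash
python3 -m jog '[{"dx":0,"dy":0,"dz":0.2,"yaw":0},{"dx":0,"dy":0,"dz":0.2,"yaw":0},{"dx":0,"dy":0,"dz":0.2,"yaw":0},{"dx":0,"dy":0,"dz":0.2,"yaw":0},{"dx":0,"dy":0,"dz":0.2,"yaw":0},{"dx":0,"dy":0,"dz":0,"yaw":0},{"dx":0,"dy":0,"dz":0,"yaw":0},{"dx":0,"dy":0,"dz":0,"yaw":0},{"dx":0,"dy":0,"dz":0,"yaw":0},{"dx":0,"dy":0,"dz":0,"yaw":0}]' 0 20; python3 go.py
```

```text
time: 9.27
ee_pos: [0.5844, 0.0839, 0.0772]
tool_rot: [3.141, 0.0, 2.794]
wrist_force: [-2.5, -1.1, 15.2]
width: 0.005
grip_force: 7.6
t 9.27 bin x -49.0 y -18.3 z 77.2 mm | yaw err(tool) 0.0003 tilt [3.141 0.   ] | F bin x -1.98 y -1.89 z 15.18 w 0.005
```

```bash
python3 -m jog '[{"dx":0,"dy":0,"dz":-0.3,"yaw":0},{"dx":0,"dy":1,"dz":0,"yaw":0},{"dx":0,"dy":1,"dz":0,"yaw":0},{"dx":0,"dy":1,"dz":0,"yaw":0},{"dx":0,"dy":1,"dz":0,"yaw":0},{"dx":0,"dy":1,"dz":0,"yaw":0},{"dx":0,"dy":1,"dz":0,"yaw":0},{"dx":0,"dy":0,"dz":0,"yaw":0},{"dx":0,"dy":0,"dz":0,"yaw":0},{"dx":0,"dy":0,"dz":0,"yaw":0}]' 0 20; python3 go.py
```

```text
time: 10.1
ee_pos: [0.5847, 0.0845, 0.0771]
tool_rot: [-3.136, -0.002, 2.791]
wrist_force: [-7.7, -10.7, 18.7]
width: 0.007
grip_force: 9.6
t 10.10 bin x -49.0 y -17.6 z 77.1 mm | yaw err(tool) -0.0029 tilt [-3.136e+00 -2.000e-03] | F bin x -3.57 y -12.64 z 18.73 w 0.007
```

```bash
python3 -m jog '[{"dx":0,"dy":0,"dz":-0.4,"yaw":0},{"dx":0,"dy":0,"dz":-0.4,"yaw":0},{"dx":0,"dy":0,"dz":-0.2,"yaw":0},{"dx":0,"dy":0,"dz":0,"yaw":0},{"dx":0,"dy":0,"dz":0,"yaw":0},{"dx":0,"dy":0,"dz":0,"yaw":0},{"dx":0,"dy":0,"dz":0,"yaw":0},{"dx":0,"dy":0,"dz":0,"yaw":0},{"dx":0,"dy":0,"dz":0,"yaw":0},{"dx":0,"dy":0,"dz":0,"yaw":0}]' 0 20; python3 go.py
```

```text
time: 10.93
ee_pos: [0.5856, 0.0869, 0.0774]
tool_rot: [-3.139, -0.001, 2.792]
wrist_force: [-2.8, -5.5, 7.7]
width: 0.005
grip_force: 4.1
t 10.93 bin x -48.9 y -15.0 z 77.4 mm | yaw err(tool) -0.0013 tilt [-3.139e+00 -1.000e-03] | F bin x -0.77 y -6.14 z 7.68 w 0.005
```

```bash
python3 -m jog '[{"dx":0,"dy":1,"dz":0.1,"yaw":0},{"dx":0,"dy":1,"dz":0.1,"yaw":0},{"dx":0,"dy":1,"dz":0,"yaw":0},{"dx":0,"dy":1,"dz":0,"yaw":0},{"dx":0,"dy":1,"dz":0,"yaw":0},{"dx":0,"dy":1,"dz":0,"yaw":0},{"dx":0,"dy":0,"dz":0,"yaw":0},{"dx":0,"dy":0,"dz":0,"yaw":0},{"dx":0,"dy":0,"dz":0,"yaw":0},{"dx":0,"dy":0,"dz":0,"yaw":0}]' 0 20; python3 go.py
```

```text
time: 11.77
ee_pos: [0.5876, 0.0922, 0.0774]
tool_rot: [-3.138, -0.001, 2.792]
wrist_force: [-2.4, -5.5, 9.8]
width: 0.007
grip_force: 4.9
t 11.77 bin x -48.8 y -9.3 z 77.4 mm | yaw err(tool) -0.0015 tilt [-3.138e+00 -1.000e-03] | F bin x -0.41 y -6.03 z 9.78 w 0.007
```

```bash
python3 -m jog '[{"dx":0,"dy":1,"dz":0.1,"yaw":0},{"dx":0,"dy":1,"dz":0.1,"yaw":0},{"dx":0,"dy":1,"dz":0,"yaw":0},{"dx":0,"dy":1,"dz":0,"yaw":0},{"dx":0,"dy":1,"dz":0,"yaw":0},{"dx":0,"dy":0,"dz":0,"yaw":0},{"dx":0,"dy":0,"dz":0,"yaw":0},{"dx":0,"dy":0,"dz":0,"yaw":0},{"dx":0,"dy":0,"dz":0,"yaw":0},{"dx":0,"dy":0,"dz":0,"yaw":0}]' 0 20; python3 go.py
```

```text
time: 12.6
ee_pos: [0.5889, 0.0954, 0.0773]
tool_rot: [-3.136, -0.001, 2.791]
wrist_force: [-3.5, -8.7, 13.5]
width: 0.004
grip_force: 7.6
t 12.60 bin x -48.7 y -5.8 z 77.3 mm | yaw err(tool) -0.0026 tilt [-3.136e+00 -1.000e-03] | F bin x -0.35 y -9.43 z 13.45 w 0.004
```

```bash
python3 - <<'E'
from cell import *
import cv2
i=get_image("scene")["color"][125:285,240:400,::-1];j=get_image("top")["color"][115:275,170:330,::-1]
cv2.imwrite("pics/mid.png",cv2.convertScaleAbs(cv2.resize(cv2.hconcat([i,j]),(800,400),interpolation=cv2.INTER_CUBIC),alpha=1.6))
E
```

```text
(no output)
```

View pics/mid.png

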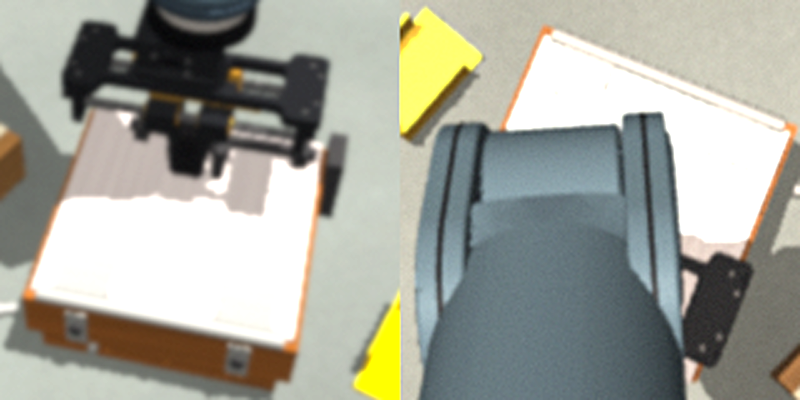

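In the left (scene) view the flap is level. The closed finger at (185,160) is just left of the knob at (215,160), so I can carry on pushing.

```bash
python3 -m jog '[{"dx":0,"dy":1,"dz":-0.2,"yaw":0},{"dx":0,"dy":1,"dz":-0.1,"yaw":0},{"dx":0,"dy":1,"dz":0,"yaw":0},{"dx":0,"dy":1,"dz":0,"yaw":0},{"dx":0,"dy":1,"dz":0,"yaw":0},{"dx":0,"dy":0,"dz":0,"yaw":0},{"dx":0,"dy":0,"dz":0,"yaw":0},{"dx":0,"dy":0,"dz":0,"yaw":0},{"dx":0,"dy":0,"dz":0,"yaw":0},{"dx":0,"dy":0,"dz":0,"yaw":0}]' 0 20; python3 go.py
```

```text
time: 13.53
ee_pos: [0.5905, 0.0999, 0.0774]
tool_rot: [-3.136, -0.001, 2.791]
wrist_force: [-3.6, -9.8, 10.6]
width: 0.003
grip_force: 6.8
t 13.53 bin x -48.7 y -1.1 z 77.4 mm | yaw err(tool) -0.0027 tilt [-3.136e+00 -1.000e-03] | F bin x -0.08 y -10.44 z 10.55 w 0.003
```

```bash
python3 -m jog '[{"dx":0,"dy":1,"dz":0,"yaw":0},{"dx":0,"dy":1,"dz":0,"yaw":0},{"dx":0,"dy":1,"dz":0,"yaw":0},{"dx":0,"dy":1,"dz":0,"yaw":0},{"dx":0,"dy":1,"dz":0,"yaw":0},{"dx":0,"dy":0,"dz":0,"yaw":0},{"dx":0,"dy":0,"dz":0,"yaw":0},{"dx":0,"dy":0,"dz":0,"yaw":0},{"dx":0,"dy":0,"dz":0,"yaw":0},{"dx":0,"dy":0,"dz":0,"yaw":0}]' 0 20; python3 go.py
```

```text
time: 14.37
ee_pos: [0.5923, 0.1045, 0.0774]
tool_rot: [-3.136, -0.001, 2.791]
wrist_force: [-4.3, -9.0, 11.3]
width: 0.001
grip_force: 6.8
t 14.37 bin x -48.6 y 3.8 z 77.4 mm | yaw err(tool) -0.0027 tilt [-3.136e+00 -1.000e-03] | F bin x -1.00 y -9.89 z 11.28 w 0.001
```

```bash
python3 -m jog '[{"dx":0,"dy":1,"dz":0,"yaw":0},{"dx":0,"dy":1,"dz":0,"yaw":0},{"dx":0,"dy":1,"dz":0,"yaw":0},{"dx":0,"dy":1,"dz":0,"yaw":0},{"dx":0,"dy":1,"dz":0,"yaw":0},{"dx":0,"dy":0,"dz":0,"yaw":0},{"dx":0,"dy":0,"dz":0,"yaw":0},{"dx":0,"dy":0,"dz":0,"yaw":0},{"dx":0,"dy":0,"dz":0,"yaw":0},{"dx":0,"dy":0,"dz":0,"yaw":0}]' 0 20; python3 go.py
```

```text
time: 15.2
ee_pos: [0.594, 0.1092, 0.0774]
tool_rot: [-3.136, -0.001, 2.791]
wrist_force: [-3.5, -9.4, 11.4]
width: 0.01
grip_force: 6.8
t 15.20 bin x -48.6 y 8.8 z 77.4 mm | yaw err(tool) -0.0027 tilt [-3.136e+00 -1.000e-03] | F bin x -0.05 y -10.06 z 11.36 w 0.010
```

```bash
python3 -m jog '[{"dx":0,"dy":1,"dz":0,"yaw":0},{"dx":0,"dy":1,"dz":0,"yaw":0},{"dx":0,"dy":1,"dz":0,"yaw":0},{"dx":0,"dy":1,"dz":0,"yaw":0},{"dx":0,"dy":0,"dz":0,"yaw":0},{"dx":0,"dy":0,"dz":0,"yaw":0},{"dx":0,"dy":0,"dz":0,"yaw":0},{"dx":0,"dy":0,"dz":0,"yaw":0},{"dx":0,"dy":0,"dz":0,"yaw":0},{"dx":0,"dy":0,"dz":0,"yaw":0}]' 0 20; python3 go.py
```

```text
time: 16.03
ee_pos: [0.5954, 0.1129, 0.0774]
tool_rot: [-3.136, -0.001, 2.791]
wrist_force: [-3.8, -9.1, 11.3]
width: 0.006
grip_force: 6.8
t 16.03 bin x -48.6 y 12.8 z 77.4 mm | yaw err(tool) -0.0027 tilt [-3.136e+00 -1.000e-03] | F bin x -0.48 y -9.81 z 11.28 w 0.006
```

```bash
python3 -m jog '[{"dx":0,"dy":0.5,"dz":0,"yaw":0},{"dx":0,"dy":0.5,"dz":0,"yaw":0},{"dx":0,"dy":0.5,"dz":0,"yaw":0},{"dx":0,"dy":0.5,"dz":0,"yaw":0},{"dx":0,"dy":0.5,"dz":0,"yaw":0},{"dx":0,"dy":0.5,"dz":0,"yaw":0},{"dx":0,"dy":0,"dz":0,"yaw":0},{"dx":0,"dy":0,"dz":0,"yaw":0},{"dx":0,"dy":0,"dz":0,"yaw":0},{"dx":0,"dy":0,"dz":0,"yaw":0}]' 0 20; python3 go.py
```

```text
time: 16.87
ee_pos: [0.5963, 0.1156, 0.0774]
tool_rot: [-3.136, -0.001, 2.791]
wrist_force: [-4.2, -8.9, 11.8]
width: 0.006
grip_force: 7.0
t 16.87 bin x -48.6 y 15.6 z 77.4 mm | yaw err(tool) -0.0027 tilt [-3.136e+00 -1.000e-03] | F bin x -0.89 y -9.82 z 11.83 w 0.006
```

```bash
python3 -m jog '[{"dx":0,"dy":0.5,"dz":0,"yaw":0},{"dx":0,"dy":0.5,"dz":0,"yaw":0},{"dx":0,"dy":0.5,"dz":0,"yaw":0},{"dx":0,"dy":0.5,"dz":0,"yaw":0},{"dx":0,"dy":0,"dz":0,"yaw":0},{"dx":0,"dy":0,"dz":0,"yaw":0},{"dx":0,"dy":0,"dz":0,"yaw":0},{"dx":0,"dy":0,"dz":0,"yaw":0},{"dx":0,"dy":0,"dz":0,"yaw":0},{"dx":0,"dy":0,"dz":0,"yaw":0}]' 0 20; python3 go.py
```

```text
time: 17.7
ee_pos: [0.597, 0.1174, 0.0773]
tool_rot: [-3.136, -0.001, 2.791]
wrist_force: [-4.2, -9.9, 11.4]
width: 0.003
grip_force: 7.0
t 17.70 bin x -48.6 y 17.6 z 77.3 mm | yaw err(tool) -0.0028 tilt [-3.136e+00 -1.000e-03] | F bin x -0.59 y -10.72 z 11.41 w 0.003
```

```bash
python3 -m jog '[{"dx":0,"dy":0.5,"dz":0,"yaw":0},{"dx":0,"dy":0.5,"dz":0,"yaw":0},{"dx":0,"dy":0.5,"dz":0,"yaw":0},{"dx":0,"dy":0.5,"dz":0,"yaw":0},{"dx":0,"dy":0,"dz":0,"yaw":0},{"dx":0,"dy":0,"dz":0,"yaw":0},{"dx":0,"dy":0,"dz":0,"yaw":0},{"dx":0,"dy":0,"dz":0,"yaw":0},{"dx":0,"dy":0,"dz":0,"yaw":0},{"dx":0,"dy":0,"dz":0,"yaw":0}]' 0 20; python3 go.py
```

```text
time: 18.53
ee_pos: [0.5977, 0.1193, 0.0774]
tool_rot: [-3.136, -0.001, 2.791]
wrist_force: [-4.3, -10.1, 10.8]
width: 0.006
grip_force: 7.0
t 18.53 bin x -48.5 y 19.6 z 77.4 mm | yaw err(tool) -0.0028 tilt [-3.136e+00 -1.000e-03] | F bin x -0.62 y -10.92 z 10.77 w 0.006
```

```bash
python3 -m jog '[{"dx":0,"dy":0.5,"dz":0,"yaw":0},{"dx":0,"dy":0.5,"dz":0,"yaw":0},{"dx":0,"dy":0.5,"dz":0,"yaw":0},{"dx":0,"dy":0.5,"dz":0,"yaw":0},{"dx":0,"dy":0,"dz":0,"yaw":0},{"dx":0,"dy":0,"dz":0,"yaw":0},{"dx":0,"dy":0,"dz":0,"yaw":0},{"dx":0,"dy":0,"dz":0,"yaw":0},{"dx":0,"dy":0,"dz":0,"yaw":0},{"dx":0,"dy":0,"dz":0,"yaw":0}]' 0 20; python3 go.py
```

```text
time: 19.37
ee_pos: [0.5978, 0.1196, 0.0773]
tool_rot: [-3.133, -0.002, 2.79]
wrist_force: [-5.3, -13.1, 14.0]
width: 0.006
grip_force: 9.2
t 19.37 bin x -48.6 y 19.9 z 77.3 mm | yaw err(tool) -0.0038 tilt [-3.133e+00 -2.000e-03] | F bin x -0.49 y -14.09 z 14.01 w 0.006
```

```bash
python3 -m jog '[{"dx":0,"dy":0,"dz":-0.3,"yaw":0},{"dx":0,"dy":0,"dz":-0.3,"yaw":0},{"dx":0,"dy":0,"dz":0,"yaw":0},{"dx":0,"dy":0,"dz":0,"yaw":0},{"dx":0,"dy":0.5,"dz":0,"yaw":0},{"dx":0,"dy":0,"dz":0,"yaw":0},{"dx":0,"dy":0,"dz":0,"yaw":0},{"dx":0,"dy":0,"dz":0,"yaw":0},{"dx":0,"dy":0,"dz":0,"yaw":0},{"dx":0,"dy":0,"dz":0,"yaw":0}]' 0 20; python3 go.py
```

```text
time: 20.2
ee_pos: [0.5979, 0.1197, 0.0774]
tool_rot: [-3.133, -0.002, 2.79]
wrist_force: [-5.1, -13.4, 9.0]
width: 0.008
grip_force: 8.8
t 20.20 bin x -48.6 y 20.1 z 77.4 mm | yaw err(tool) -0.0041 tilt [-3.133e+00 -2.000e-03] | F bin x -0.25 y -14.35 z 9.04 w 0.008
```

Home stop felt: the push force rose with no further travel. Next I back off from the knob and lift slowly.

```bash
python3 -m jog '[{"dx":0,"dy":-1,"dz":0,"yaw":0},{"dx":0,"dy":-1,"dz":0,"yaw":0},{"dx":0,"dy":-1,"dz":0,"yaw":0},{"dx":0,"dy":-1,"dz":0,"yaw":0},{"dx":0,"dy":-1,"dz":0,"yaw":0},{"dx":0,"dy":-2,"dz":0,"yaw":0},{"dx":0,"dy":-2,"dz":0,"yaw":0},{"dx":0,"dy":-2,"dz":0,"yaw":0},{"dx":0,"dy":-2,"dz":0,"yaw":0},{"dx":0,"dy":-2,"dz":0,"yaw":0}]' 0 20; python3 go.py
python3 -m jog '[{"dx":0,"dy":0,"dz":-0.5,"yaw":0},{"dx":0,"dy":0,"dz":-0.5,"yaw":0},{"dx":0,"dy":0,"dz":-0.5,"yaw":0},{"dx":0,"dy":0,"dz":-0.5,"yaw":0},{"dx":0,"dy":0,"dz":-0.5,"yaw":0},{"dx":0,"dy":0,"dz":-0.5,"yaw":0},{"dx":0,"dy":0,"dz":-0.5,"yaw":0},{"dx":0,"dy":0,"dz":-0.5,"yaw":0},{"dx":0,"dy":0,"dz":0,"yaw":0},{"dx":0,"dy":0,"dz":0,"yaw":0}]' 0 20; python3 go.py
```

```text
time: 21.03
ee_pos: [0.596, 0.115, 0.0789]
tool_rot: [3.137, 0.002, 2.795]
wrist_force: [2.6, 3.9, 7.8]
width: 0.004
grip_force: 3.7
t 21.03 bin x -48.7 y 14.9 z 78.9 mm | yaw err(tool) 0.0017 tilt [3.137e+00 2.000e-03] | F bin x 1.08 y 4.51 z 7.82 w 0.004
time: 21.87
ee_pos: [0.5946, 0.1123, 0.082]
tool_rot: [-3.142, -0.0, 2.794]
wrist_force: [1.4, -0.2, -0.3]
width: 0.005
grip_force: 0.0
t 21.87 bin x -49.1 y 11.9 z 82.0 mm | yaw err(tool) 0.0001 tilt [-3.142 -0.   ] | F bin x 1.36 y 0.27 z -0.32 w 0.005
```

```bash
python3 -m jog '[{"dx":0,"dy":0,"dz":-4,"yaw":0},{"dx":0,"dy":0,"dz":-10,"yaw":0},{"dx":0,"dy":0,"dz":-18,"yaw":0},{"dx":0,"dy":0,"dz":-18,"yaw":0},{"dx":0,"dy":0,"dz":-18,"yaw":0},{"dx":0,"dy":0,"dz":-18,"yaw":0},{"dx":0,"dy":0,"dz":-18,"yaw":0},{"dx":0,"dy":0,"dz":-18,"yaw":0},{"dx":0,"dy":0,"dz":-18,"yaw":0},{"dx":0,"dy":0,"dz":-10,"yaw":0}]' 
python3 -m jog '[{"dx":28,"dy":18,"dz":0,"yaw":0},{"dx":28,"dy":18,"dz":0,"yaw":0},{"dx":28,"dy":18,"dz":0,"yaw":0},{"dx":28,"dy":18,"dz":0,"yaw":0},{"dx":28,"dy":18,"dz":0,"yaw":0},{"dx":28,"dy":18,"dz":0,"yaw":0},{"dx":28,"dy":18,"dz":0,"yaw":0},{"dx":28,"dy":18,"dz":0,"yaw":0},{"dx":28,"dy":18,"dz":0,"yaw":0},{"dx":28,"dy":18,"dz":0,"yaw":0}]'
python3 - <<'E'
from cell import *
import cv2
i=get_image("scene")["color"][125:285,240:400,::-1];j=get_image("top")["color"][115:275,170:330,::-1]
cv2.imwrite("pics/end.png",cv2.convertScaleAbs(cv2.resize(cv2.hconcat([i,j]),(800,400),interpolation=cv2.INTER_CUBIC),alpha=1.6))
E
```

```text
time: 22.7
ee_pos: [0.5956, 0.1124, 0.2351]
tool_rot: [3.14, 0.003, 2.794]
wrist_force: [0.4, 0.5, 0.0]
width: 0.006
grip_force: 0.0
time: 23.53
ee_pos: [0.3916, 0.378, 0.2325]
tool_rot: [3.141, 0.0, 2.794]
wrist_force: [0.2, -0.1, -0.8]
width: 0.005
grip_force: 0.0
```

View pics/end.png

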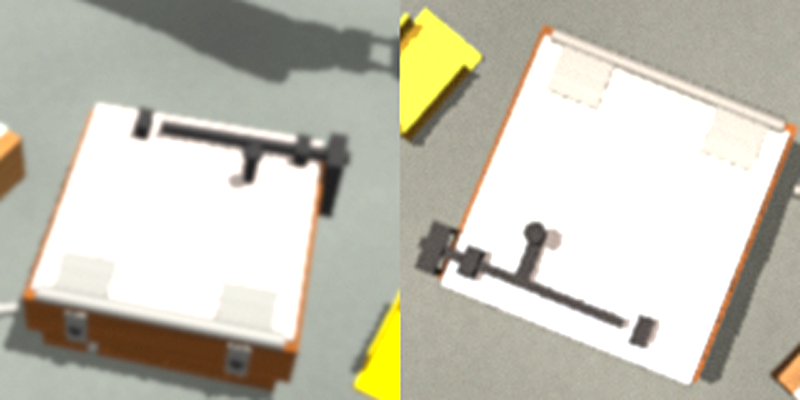

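The rod now runs under the keeper at (340,150) in the scene view and (437,248) in the top view, and the flap lies level. I'll check the travel from the cap at top crop (536,234), then hand in.

```bash
python3 - <<'E'
from h import *
from cell import *
p=np.load("p.npy");c=C["top"]
u=np.array([170+136.5/2.5-.5,115+234.5/2.5-.5]);R=c["R"]
d=R.T@np.array([(u[0]-c["cx"])/c["fx"],(u[1]-c["cy"])/c["fy"],1]);o=-R.T@c["t"]
X=o+d*(.1132-o[2])/d[2];e=X[:2]-p[:2];cs,sn=np.cos(p[2]),np.sin(p[2])
y=-sn*e[0]+cs*e[1];print("cap bin x,y",cs*e[0]+sn*e[1],y)
if y>.039: print(close_job())
E
```

```text
cap bin x,y -0.043620913980970934 0.04145261736902814
the job is handed in; nothing more can be done
None
```

The job is handed in: the flap lies level, held by the bolt pushed to its end stop under the keeper, and the arm is clear. My peak measured wrist force was about 23 N, read only at the end of each move (bin limit 25 N).

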